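# Hook the air-filter panel into the airbox and latch it

## Robot

A 6-joint arm with a two-finger parallel gripper is mounted at the origin on a cart in front of the work surface, level with it; the furniture and walls round the work are solid. World frame = base frame: x ahead of the robot, y to its left, z up, the work surface at z = 0. Lengths are in m, angles in rad, forces in N, time in s.
With the tool pointing down it reaches from about 0.25 to 0.8 m from the base axis. Payload 8.5 kg.
Tool frame: the origin (TCP) lies at the very end of the fingers, on their centre line; the grasp point (between the pads) lies 19 mm behind it; z points along the fingers, y is the direction in which the jaws open and shut (so a half turn about z gives the same grasp; the last joint's range is limited). The gripper opens to 85 mm and grips with 20 to 120 N. Pads are 22 mm wide; open, the fingers measure 114 mm over their backs; the gripper's body (76 mm by 85 mm) begins 54 mm behind the grasp point. The pads swing forward as they close: fully open they stand 13 mm farther back than shut.
Start: joints at [0, 0.238, -0.013, 1.319, 0, 1.571], TCP at [0.525, -0, 0.231] pointing down, gripper open.
Joint ranges: [-2.66, 2.66], [-1.03, 1.9], [-1.14, 1.46], [-1.82, 2.27], [-1.45, 1.34], [-3.14, 3.14]. Speed limits (rad/s): [2.22, 2.22, 2.79, 3.14, 3.14, 3.14].

## Interface

Orientations are given as a unit quaternion [w, x, y, z].
In Python, from rig import ctrl gives the robot as it stands.
- The arm moves only by the shell command python3 -m jog 'ROWS'. ROWS is JSON, a list of rows, each an object of numbers: "gripper": the finger opening in cm, from 0 to 8.54; "tx", "ty", "tz": the shift along the world's x, y, z in cm; "yaw": the turn about the world's z in degrees. A call has 1 to 8 rows; each row is the pose to reach, as a shift and turn from the pose measured when the call began; what a row does not reach only later rows make up. A row lasts 1/10 s, in which the tool goes at most 50 mm and 8.59 degrees, less where a joint would pass 70% of its speed; a pose out of reach is approached as far as the arm can. A call with a gripper value outside its range is refused whole. The fingers move at their own pace and stop on an object; the grip force is fixed at half the most. Time passes only in rows, so rows that repeat a pose let the fingers close. It gives the time, the measured TCP pose, the force and the opening at its end, in the units of the state.
- ctrl.observe(): the state, without advancing time (a new reading comes with each control period).
- ctrl.grab_frame(name): name is "scene" or "side" or "wrist"; returns a dict with "color" (480x640x3 uint8, red, green, blue), "vfov" (degrees; the focal length in pixels is half the picture's height over the tangent of half this angle, whatever the lens; pixels are square), "cx", "cy" (the principal point, pixels), "pose" (4x4, takes a point from camera to world coordinates); the wrist camera has in their place "tool_from_camera" (4x4, takes a point from camera to tool coordinates, whose origin is the TCP and whose axes are the flange's). Camera axes: x right, y down, z forward; pixel columns grow to the right and rows downward; lengths in m; the calibration is good to about 2 mm. A picture is of the moment at which its call begins: read the wrist's pose just before it. There is no depth.
- ctrl.job_done(): hands the job in, once; it reports no verdict.
Trained networks look in the newest picture that a camera, given by its name, has taken for a name from the list of things; names that differ only in an ending like _2 or _b are one class to them, and where a whole thing is asked for, a point or a joint stands for the part that bears it (a point fixed in the world has none). Each returns a list of dicts, best first, with "conf" (0 to 1); they miss things now and then, are a little off and sometimes report something else, mostly with a low value. They report only what shows in the picture. A call takes as long as a camera call.
- ctrl.spot_in(camera, thing): "extent" ([left, top, right, bottom] in pixels, round what is visible of it).
- ctrl.masks_of(camera, thing): "region" (480x640 bool, what is visible of it) and "extent" ([left, top, right, bottom] in pixels, round what is visible of it).
- ctrl.mark_of(camera, thing): "pixel" ([column, row] in pixels: a listed point, or the origin of a listed thing).
The state is a dict: "t": time; "qpos": joint angles; "qd": joint speeds; "tau": joint torques, N m; "tcp_pos": TCP position; "eef_rot": TCP orientation; "contact_force": force on the tool from outside, world axes, zero at the start; "wrist_torque": the same for the moment, N m; "grip_width": opening from 0.0 (shut) to 1.0 (fully open).
Only numpy, scipy, OpenCV 4.12 (cv2) and the standard library are available. Lean on these libraries where they do the work, as an engineer would, in place of code of your own. Each camera call takes 0.05 s, during which the arm holds its last target. There are 200 camera calls.

## Task

Put the cleaned air-filter panel back into the airbox base: hook its tongue under the retaining lip, swing the other edge down until the panel lies flat and fully home on its seat, then turn the swivel latch clockwise until it lies square across the panel's free edge and holds it in. Leave the brush, the feeler gauge and the bolts lying where they are.

Things in the scene. Friction and masses are not known exactly. Their poses are not given: they have to be found in the camera images.
- panel_grip (a point): Loose air-filter panel, 0.22 kg: in its middle stands a pull grip, a bar 50 mm long (x) and 10 mm thick (y), its top 44 mm above the panel's underside. This point is on the bar, midway along the panel's 122 mm overall length, 34 mm above the underside. Axes: x from the panel's tongue to its free edge, z up. It starts flat on the bench, right way up.
- panel_edge (a point): Middle of the top of the panel's free (+x) edge, 61 mm in +x from panel_grip and 20 mm below it; same axes. The panel is a black frame 106 mm long (x) and 120 mm wide (y), its rim 14 mm high and 6 mm thick, round steel gauze recessed to 9 mm above the underside.
- panel_tongue (a point): Middle of the tip of the panel's tongue, on the underside: 61 mm in -x from panel_grip and 34 mm below it; same axes. The tongue is a flat strip 4 mm thick and 92 mm wide (y), flush with the underside, that sticks out 16 mm from the frame's -x edge.
- airbox_seat (a point): Centre of the flat seat in the grey airbox base (fixed to the bench), 24 mm above the bench; the panel's underside rests here. Axes: x from lip to latch, z up. The pocket is 126 mm long (x), 125 mm wide (y), centred here. The +x and side walls stand 14 mm above the seat, their upper 6 mm flared outward by 3 mm; the -x wall carries the lip.
- airbox_lip (a point): Middle of the lower front edge of the retaining lip, 53 mm in -x from airbox_seat, 12 mm above the seat; same axes. The lip overhangs the pocket by 10 mm along the -x wall; its underside slopes down to 7 mm above the seat at the wall, its top is 16 mm above it. The tongue enters with the panel's free edge raised 15 to 22 degrees; flat, the panel cannot go in.
- latch_grip (a point): Swivel latch beyond the airbox's +x wall. This point is on its vertical pivot, 79 mm in +x from airbox_seat, 32 mm above the seat, inside the black wing grip: 34 mm long, 10 mm thick, standing 20 to 42 mm above the seat, its length along this point's y, from 15 mm on the +y side to 19 mm on the -y side. Axes turn with the latch; the tab points along -y.
- latch_tab (a point): End of the latch's steel tab: 30 mm from the pivot in the latch's -y, half-way up the tab. The tab is 12 mm wide, 4 mm thick, its underside 16 mm above the seat: it passes 2 mm above the rim of a seated panel and is blocked by one that is not down. Same axes as latch_grip.
- latch (a joint): Angle of the swivel latch, rad. 0: tab along the airbox's -y, clear of the pocket. Grows clockwise seen from above; at 1.57 the tab points along the airbox's -x, square across the panel's free edge; stop at 1.60. It stays where it is left (friction 0.05 N m).
- brass_brush: wire brush with a wooden handle, 74x133x35 mm; bystander; origin under its centre
- feeler_gauge: set of feeler blades lying flat, 49x109x10 mm; bystander; origin under its centre
- flange_bolt_1: flange bolt lying on its side near the airbox, 16x40x15 mm; bystander; origin under its centre
- flange_bolt_2: flange bolt lying on its side near the airbox, 16x42x15 mm; bystander; origin under its centre

How it is judged:
By the outcome, as a careful person would: the job done as asked, in the order asked, and still so for the second after the job is handed in, with the robot touching nothing.
It also fails if it takes over 51 s, if anything falls off the work surface, if the arm or the gripper's body presses on something with over 40 N, if the wrist force passes 120 N, or if a joint passes its speed limit or range.

## Working session

There is one attempt and no reset: what is moved stays moved. The work goes in short steps, Python scripts to look and compute and a shell command to move; the robot and the scene stay as the last step left them, time stands still between calls to the robot, and variables do not carry over. Pictures are saved under pics/ and viewed, about 8 in all and at most 12, crops included, and the job is handed in when it is done.

```bash
ls; mkdir -p pics
cat > h.py <<'E'
import numpy as np, cv2
from rig import ctrl
from scipy.spatial.transform import Rotation as R
def K(f): 
    return 240/np.tan(np.radians(f['vfov'])/2)
def pose(f,s=None):
    if 'pose' in f: return np.array(f['pose'])
    T=np.eye(4); q=s['eef_rot']; T[:3,:3]=R.from_quat([q[1],q[2],q[3],q[0]]).as_matrix(); T[:3,3]=s['tcp_pos']
    return T@np.array(f['tool_from_camera'])
def ray(f,px,s=None):
    P=pose(f,s); d=P[:3,:3]@np.array([(px[0]-f['cx'])/K(f),(px[1]-f['cy'])/K(f),1]); return P[:3,3],d/np.linalg.norm(d)
def at_z(f,px,z,s=None):
    o,d=ray(f,px,s); return o+d*(z-o[2])/d[2]
def tri(rs):
    A=sum(np.eye(3)-np.outer(d,d) for o,d in rs); b=sum((np.eye(3)-np.outer(d,d))@o for o,d in rs)
    p=np.linalg.solve(A,b); return p,[round(1e3*np.linalg.norm((np.eye(3)-np.outer(d,d))@(p-o)),1) for o,d in rs]
def proj(f,p,s=None):
    q=np.linalg.inv(pose(f,s))@np.r_[p,1]; return q[:2]/q[2]*K(f)+[f['cx'],f['cy']]
def save(f,n): cv2.imwrite('pics/'+n+'.png',cv2.cvtColor(f['color'],cv2.COLOR_RGB2BGR))
Z=dict(panel_grip=.034,panel_edge=.014,panel_tongue=0,airbox_seat=.024,airbox_lip=.036,latch_grip=.056,latch_tab=.042)
def look(cams,things):
    out={}
    for c in cams:
        s=ctrl.observe(); f=ctrl.grab_frame(c); out[c]=(f,s)
        for t in things:
            for m in ctrl.mark_of(c,t)[:2]:
                print(c,t,round(m['conf'],2),np.round(m['pixel'],1),np.round(at_z(f,m['pixel'],Z.get(t,0),s)*1e3,1))
    return out
E
python3 - <<'E'
from h import *
o=look(['scene','side'],list(Z)+['flange_bolt_1','feeler_gauge','brass_brush'])
for c in o: save(o[c][0],c+'0'); print(np.round(pose(*o[c])[:3,3],2))
s=ctrl.observe();print(s)
f=ctrl.grab_frame('wrist');save(f,'wrist0')
import cv2
E
```

```text
pics
scene panel_grip 0.69 [227.1 231.8] [448.1 200.9  34. ]
scene panel_edge 0.75 [334.7 245.4] [560.4  35.1  14. ]
scene panel_edge 0.59 [247.3 225.2] [509.1 213.7  14. ]
scene panel_tongue 0.79 [212.4 270.2] [379.1 168.4   0. ]
scene airbox_seat 0.86 [313.5 284.6] [437.3 -20.9  24. ]
scene airbox_seat 0.23 [300.7 213. ] [596.5 151.5  24. ]
scene airbox_lip 0.8 [304.6 298.4] [390.4 -43.7  36. ]
scene latch_grip 0.82 [332.1 246.5] [506.4  -3.9  56. ]
scene latch_tab 0.62 [350.2 253.8] [524.5 -29.   42. ]
scene flange_bolt_1 0.38 [311.3 255.4] [524.2  61.1   0. ]
scene feeler_gauge 0.85 [379.5 331.4] [ 435.3 -156.     0. ]
scene brass_brush 0.81 [299.4 216. ] [615.6 173.6   0. ]
side panel_grip 0.92 [327.9 337.2] [441.2 205.1  34. ]
side panel_edge 0.78 [284.2 337.5] [504.2 209.5  14. ]
side panel_tongue 0.66 [373.7 353.4] [385.1 178.3   0. ]
side airbox_seat 0.82 [380.8 247.5] [443. -31.  24.]
side airbox_seat 0.28 [413.  245.7] [394.6 -56.3  24. ]
side airbox_lip 0.95 [413.9 245. ] [390.3 -41.7  36. ]
side latch_grip 0.67 [334.6 237.4] [508.1  14.   56. ]
side latch_grip 0.6 [330.2
[... 354 characters left out ...]
.1, 'qpos': array([ 3.62257122e-06,  2.38169734e-01, -1.35051728e-02,  1.31920034e+00,
       -1.89630011e-05,  1.57081701e+00]), 'qd': array([-8.52259073e-05,  9.25249937e-05,  1.45656686e-03,  1.24614056e-03,
        7.35665384e-04,  7.48659343e-05]), 'tau': array([-1.09390363e-03, -5.38599050e+01,  3.46695185e+01,  3.12955206e-03,
       -5.25617020e-05, -3.22130904e-05]), 'tcp_pos': array([ 5.24952005e-01, -3.91617271e-06,  2.31290093e-01]), 'eef_rot': array([-2.11967183e-05,  7.07112814e-01,  7.07100747e-01, -3.46062633e-05]), 'contact_force': array([-0.66823789, -0.56244091,  0.01472058]), 'wrist_torque': array([-0.01022718, -0.01071224,  0.01787013]), 'grip_width': 1.0041424616235528}
```

Run:
```python
import cv2,numpy as np
a=cv2.imread('pics/scene0.png')[190:350,170:420];b=cv2.imread('pics/side0.png')[190:400,190:450]
a=cv2.resize(a,None,fx=1.6*2,fy=3.2)[:, :800];cv2.imwrite('pics/a.png',a)
cv2.imwrite('pics/b.png',np.vstack([cv2.resize(b,(640,517))]))
```

```text
(no output)
```

View pics/a.png

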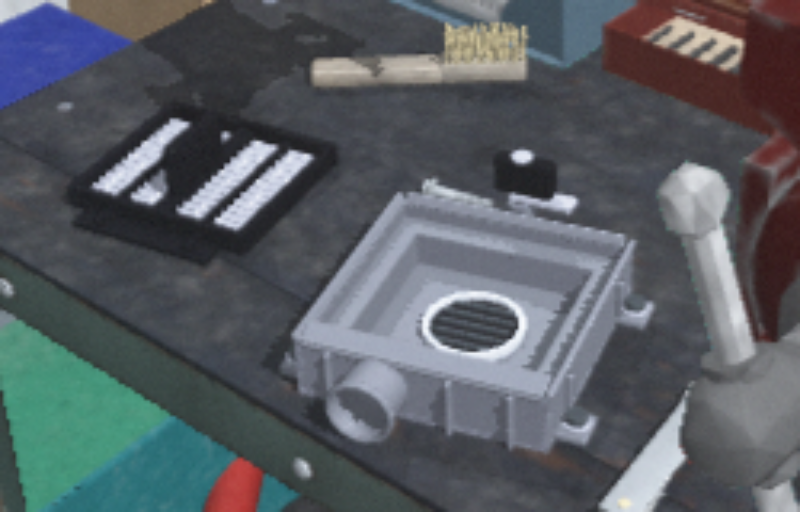

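View pics/wrist0.png

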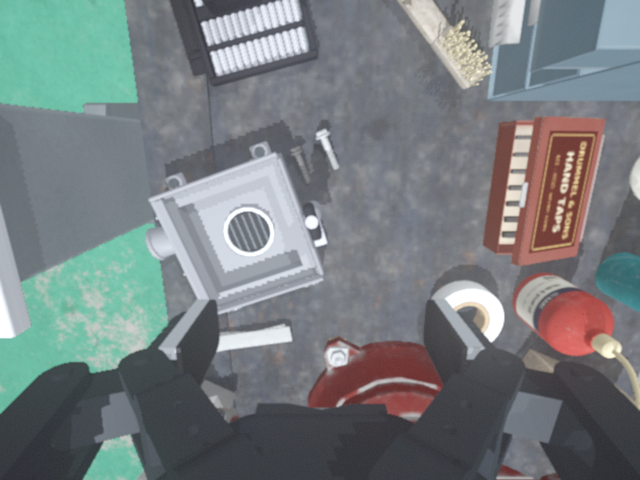

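Run:
```python
from h import *
s=ctrl.observe();f=ctrl.grab_frame('wrist')
for t in ['airbox_seat','airbox_lip','latch_grip','latch_tab','panel_edge']:
    for m in ctrl.mark_of('wrist',t)[:2]:
        print(t,round(m['conf'],2),np.round(m['pixel'],1),np.round(at_z(f,m['pixel'],Z.get(t,0),s)*1e3,1))
for n,p,z in [('TL',(150,203),.038),('BL',(205,312),.038),('BR',(322,280),.038),('TR',(278,155),.038),('panBL',(215,82),.014),('panBR',(318,52),.014),('red',(380,345),.0),('redscrew',(337,355),0)]:
    print(n,np.round(at_z(f,p,z,s)*1e3))
a=cv2.imread('pics/scene0.png');b=cv2.imread('pics/side0.png')
cv2.imwrite('pics/ab.png',cv2.resize(np.hstack([a[:,150:],b[:,100:600]]),None,fx=.8,fy=.8))
```

```text
airbox_seat 0.7 [241.5 240.2] [442.  -29.5  24. ]
airbox_lip 0.67 [191.8 256.8] [393.1 -43.8  36. ]
latch_grip 0.66 [308.6 218.1] [513.2   1.   56. ]
latch_grip 0.44 [239.  236.6] [447.5 -16.9  56. ]
latch_tab 0.73 [321.4 246.2] [525.2 -30.4  42. ]
TL [359.  12.  38.]
BL [ 402. -105.   38.]
BR [526. -68.  38.]
TR [484.  57.  38.]
panBL [424. 123.  14.]
panBR [522. 149.  14.]
red [ 597. -169.   -0.]
redscrew [ 545. -183.    0.]
```

View pics/ab.png

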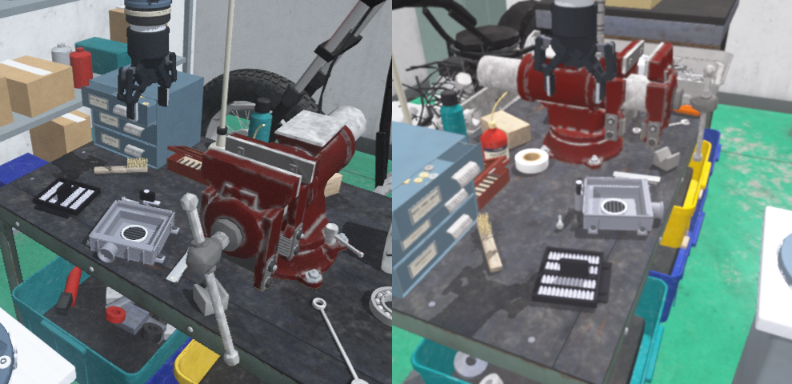

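```bash
python3 -m jog '[{"tx":-4,"ty":5,"tz":-1,"yaw":8,"gripper":4.5},{"tx":-8,"ty":10,"tz":-3,"yaw":16,"gripper":4.5},{"tx":-8,"ty":15,"tz":-5,"yaw":24,"gripper":4.5},{"tx":-8,"ty":19,"tz":-5,"yaw":32,"gripper":4.5},{"tx":-8,"ty":19,"tz":-5,"yaw":40,"gripper":4.5},{"tx":-8,"ty":19,"tz":-5,"yaw":48,"gripper":4.5},{"tx":-8,"ty":19,"tz":-5,"yaw":56,"gripper":4.5},{"tx":-8,"ty":19,"tz":-5,"yaw":64,"gripper":4.5}]'
python3 -m jog '[{"yaw":8},{"yaw":16},{"yaw":24},{"yaw":32},{"yaw":40},{"yaw":42},{"yaw":42}]'
python3 - <<'E'
from h import *
o=look(['wrist'],['panel_grip','panel_edge','panel_tongue']);save(o['wrist'][0],'w1')
s=ctrl.observe();print(s['tcp_pos'],s['eef_rot'],s['qpos'])
print(np.round(o['wrist'][0]['tool_from_camera'],3))
E
```

```text
t: 2.25
tcp_pos: [0.4448, 0.1904, 0.1812]
eef_rot: [-0.0, 0.222, 0.975, -0.0]
contact_force: [0.1, -0.3, -0.1]
grip_width: 0.524
wrist panel_edge 0.71 [362.6 274.4] [507. 203.  14.]
wrist panel_tongue 0.69 [286. 171.] [390.3 179.7   0. ]
[0.44498128 0.19000021 0.18131936] [ 3.16802397e-05  2.26981659e-01  9.73899032e-01 -1.88405727e-05] [ 4.03593543e-01  1.91216812e-01 -2.05813728e-01  1.17373696e+00
 -6.78502207e-05  8.61548191e-01]
[[ 0.002 -0.96  -0.279  0.07 ]
 [ 1.     0.002  0.001 -0.001]
 [-0.    -0.279  0.96  -0.141]
 [ 0.     0.     0.     1.   ]]invalid input at $[0]: expected keys gripper, tx, ty, tz, yaw
```

View pics/w1.png

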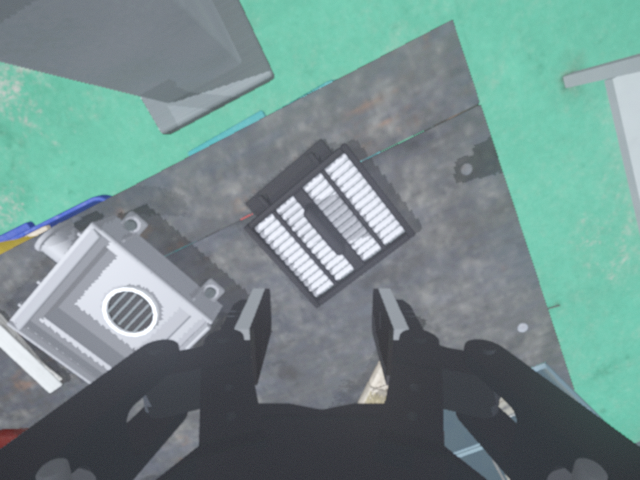

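```bash
python3 - <<'E'
from h import *
s=ctrl.observe();f=ctrl.grab_frame('wrist')
g=cv2.cvtColor(f['color'],cv2.COLOR_RGB2GRAY)
c=np.array([[247,227],[345,147],[415,230],[318,303]],np.float32).reshape(-1,1,2)
c=[p.ravel() for p in c]
w=[at_z(f,p,.014,s)[:2]*1e3 for p in c]
L,T,Rr,B=w;print(np.round(w,1))
print('len',[round(np.linalg.norm(w[i]-w[(i+1)%4]),1) for i in range(4)])
d1=(Rr-T);d2=B-L;d=d1+d2;yaw=np.degrees(np.arctan2(d[1],d[0]));u=(T-L)+(Rr-B);print(yaw,np.degrees(np.arctan2(u[1],u[0]))-90)
cen=sum(w)/4;e=d/np.linalg.norm(d);print('centre',cen,'grip',cen-8*e)
for b in [(305,208),(353,262)]: print('bar',at_z(f,b,.044,s)*1e3)
print(ctrl.observe()['t'])
E
python3 -m jog '[{"tx":0,"ty":0,"tz":0,"yaw":8,"gripper":4.5},{"tx":0,"ty":0,"tz":0,"yaw":16,"gripper":4.5},{"tx":0,"ty":0,"tz":0,"yaw":24,"gripper":4.5},{"tx":0,"ty":0,"tz":0,"yaw":32,"gripper":4.5},{"tx":0,"ty":0,"tz":0,"yaw":40,"gripper":4.5}]'
```

```text
[[418.8 126.3]
 [394.4 236.3]
 [488.9 262.7]
 [515.4 150.8]]
len [np.float64(112.6), np.float64(98.1), np.float64(115.1), np.float64(99.7)]
14.911040909885905 12.927461547474962
centre [454.37710148 194.03332804] grip [446.64648938 191.97477597]
bar [422.03031874 185.43940628  44.        ]
bar [481.2546972  201.00094373  44.        ]
2.5
t: 3.0
tcp_pos: [0.445, 0.1898, 0.1813]
eef_rot: [0.0, -0.121, 0.993, -0.0]
contact_force: [0.2, 0.2, 0.4]
grip_width: 0.523
```

```bash
python3 -m jog '[{"tx":0.2,"ty":0.2,"tz":-4,"yaw":1,"gripper":4.5},{"tx":0.2,"ty":0.2,"tz":-8,"yaw":1,"gripper":4.5},{"tx":0.2,"ty":0.2,"tz":-12,"yaw":1,"gripper":4.5},{"tx":0.2,"ty":0.2,"tz":-15,"yaw":1,"gripper":4.5},{"tx":0.2,"ty":0.2,"tz":-16.1,"yaw":1,"gripper":4.5},{"tx":0.2,"ty":0.2,"tz":-16.1,"yaw":1,"gripper":4.5}]'
python3 -m jog '[{"tx":0,"ty":0,"tz":0,"yaw":0,"gripper":0},{"tx":0,"ty":0,"tz":0,"yaw":0,"gripper":0},{"tx":0,"ty":0,"tz":0,"yaw":0,"gripper":0},{"tx":0,"ty":0,"tz":0,"yaw":0,"gripper":0},{"tx":0,"ty":0,"tz":0,"yaw":0,"gripper":0}]'
python3 - <<'E'
from h import *
o=look(['wrist','side','scene'],['panel_grip','panel_edge','panel_tongue']);save(o['wrist'][0],'w2')
s=ctrl.observe();print(s['tcp_pos'],s['grip_width'],s['contact_force'])
E
```

```text
t: 3.6
tcp_pos: [0.4463, 0.1914, 0.0194]
eef_rot: [-0.001, -0.129, 0.992, -0.0]
contact_force: [-0.4, -0.6, 0.1]
grip_width: 0.528
t: 4.1
tcp_pos: [0.4474, 0.1919, 0.021]
eef_rot: [0.0, -0.129, 0.992, 0.0]
contact_force: [0.5, -0.9, 5.6]
grip_width: 0.102
wrist panel_grip 0.7 [325.1 321.8] [446.9 192.3  34. ]
wrist panel_edge 0.78 [320.7 408.2] [506.  206.1  14. ]
wrist panel_tongue 0.75 [324.1 165.1] [388.4 176.4   0. ]
side panel_grip 0.81 [326.1 329. ] [449.3 191.8  34. ]
side panel_edge 0.56 [283.5 337. ] [505.5 209.   14. ]
side panel_tongue 0.55 [372.  353.9] [386.9 180.    0. ]
scene panel_grip 0.56 [227.9 229.5] [454.4 205.8  34. ]
scene panel_edge 0.82 [247.7 227.1] [504.7 207.9  14. ]
scene panel_tongue 0.62 [212.5 266.9] [385.9 176.    0. ]
[0.44740276 0.19185069 0.02097232] 0.10306636718704765 [-1.42593887 -0.83926155  4.84513694]
```

View pics/w2.png

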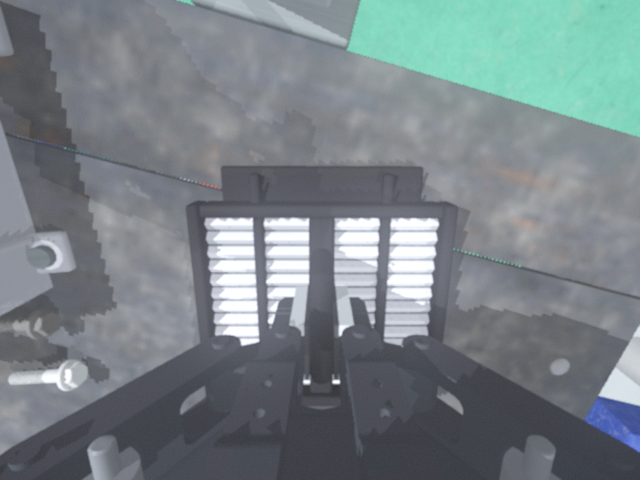

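```bash
python3 -m jog '[{"tx":0,"ty":0,"tz":4,"yaw":0,"gripper":0},{"tx":0,"ty":0,"tz":7,"yaw":-4,"gripper":0},{"tx":-2,"ty":-2,"tz":7,"yaw":-12,"gripper":0},{"tx":-4,"ty":-4,"tz":7,"yaw":-20,"gripper":0},{"tx":-5.1,"ty":-6,"tz":7,"yaw":-28,"gripper":0},{"tx":-5.1,"ty":-8,"tz":7,"yaw":-36,"gripper":0},{"tx":-5.1,"ty":-10.4,"tz":7,"yaw":-44,"gripper":0},{"tx":-5.1,"ty":-10.4,"tz":7,"yaw":-52,"gripper":0}]'
python3 -m jog '[{"tx":0,"ty":0,"tz":0,"yaw":-8,"gripper":0},{"tx":0,"ty":0,"tz":0,"yaw":-16,"gripper":0},{"tx":0,"ty":0,"tz":0,"yaw":-24,"gripper":0},{"tx":0,"ty":0,"tz":0,"yaw":-32,"gripper":0},{"tx":0,"ty":0,"tz":0,"yaw":-34,"gripper":0},{"tx":0,"ty":0,"tz":0,"yaw":-34,"gripper":0}]'
python3 - <<'E'
from h import *
o=look(['side','scene'],['panel_grip','panel_edge','panel_tongue','airbox_seat','airbox_lip','latch_grip']);
a,b=[o[c][0]['color'] for c in ('scene','side')]
im=np.hstack([a[170:350,190:440],b[180:360,250:500]])
cv2.imwrite('pics/c.png',cv2.resize(im,(800,288))[:,:,::-1])
s=ctrl.observe();print(s['tcp_pos'],s['eef_rot'],s['grip_width'],s['contact_force'])
E
```

```text
t: 5.5
tcp_pos: [0.3962, 0.086, 0.0918]
eef_rot: [0.001, 0.323, 0.947, -0.0]
contact_force: [0.3, 0.7, -1.6]
grip_width: 0.102
t: 6.1
tcp_pos: [0.3963, 0.0861, 0.0924]
eef_rot: [0.001, 0.586, 0.811, -0.0]
contact_force: [-0.5, -0.2, -2.9]
grip_width: 0.104
side panel_grip 0.79 [387.1 253.1] [425.   -6.1  34. ]
side panel_edge 0.81 [390.1 240.3] [438.5 -71.5  14. ]
side panel_tongue 0.78 [390.  300.2] [396.6  64.3   0. ]
side airbox_seat 0.91 [383.4 248.6] [438.  -29.6  24. ]
side airbox_lip 0.71 [400.9 224.2] [427.4 -94.8  36. ]
side airbox_lip 0.66 [412.5 245.8] [391.8 -38.6  36. ]
side latch_grip 0.72 [333.9 234.8] [511.9   7.5  56. ]
scene panel_grip 0.66 [245.2 231.3] [470.3 175.7  34. ]
scene panel_grip 0.57 [313.3 284.1] [428.4 -28.5  34. ]
scene panel_edge 0.63 [278.6 247.4] [491.1 111.4  14. ]
scene panel_tongue 0.78 [213.3 245. ] [434.  229.7   0. ]
scene airbox_seat 0.79 [310.6 284.4] [434.7 -16.8  24. ]
scene airbox_lip 0.59 [304.6 298. ] [391.1 -43.1  36. ]
scene latch_grip 0.51 [333.4 245.5] [510.2  -3.6  56. ]
[0.39614114 0.08602967 0.09170869] [ 6.70454313e-04  5.85286237e-01  8.10826343e-01 -4.60748562e-04] 0.10454082185762363 [-0.09488274  0.71862917 -2.85546868]
```

View pics/c.png

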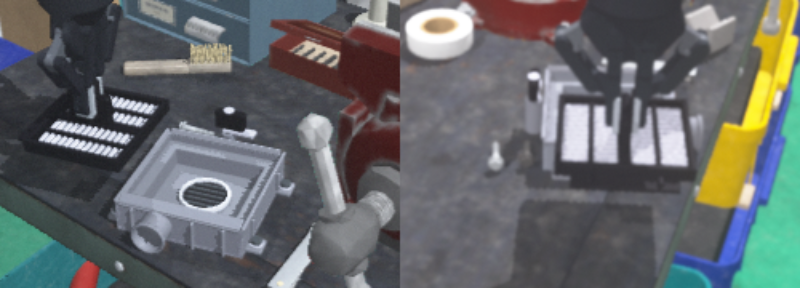

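```bash
python3 -m jog '[{"tx":0,"ty":0,"tz":-2.5,"yaw":0,"gripper":0},{"tx":0,"ty":0,"tz":-3.2,"yaw":0,"gripper":0},{"tx":0,"ty":0.1,"tz":-3.6,"yaw":0,"gripper":0},{"tx":-0.1,"ty":0.2,"tz":-4,"yaw":0,"gripper":0},{"tx":-0.1,"ty":0.3,"tz":-4.2,"yaw":0,"gripper":0},{"tx":-0.1,"ty":0.3,"tz":-4.2,"yaw":0,"gripper":0}]'
python3 -m jog '[{"tx":-0.05,"ty":0.2,"tz":-0.4,"yaw":0,"gripper":0},{"tx":-0.1,"ty":0.35,"tz":-0.8,"yaw":0,"gripper":0},{"tx":-0.1,"ty":0.4,"tz":-1.0,"yaw":0,"gripper":0},{"tx":-0.1,"ty":0.4,"tz":-1.0,"yaw":0,"gripper":0}]'
python3 - <<'E'
from h import *
o=look(['side','scene'],['panel_edge','panel_tongue']);
a,b=[o[c][0]['color'] for c in ('scene','side')]
im=np.hstack([a[170:350,190:440],b[180:360,250:500]])
cv2.imwrite('pics/d.png',cv2.resize(im,(800,288))[:,:,::-1])
s=ctrl.observe();print(s['tcp_pos'],s['grip_width'],s['contact_force'])
E
```

```text
t: 7.4
tcp_pos: [0.3947, 0.0894, 0.0503]
eef_rot: [0.0, 0.585, 0.811, -0.0]
contact_force: [-4.5, 2.2, 6.8]
grip_width: 0.107
t: 7.8
tcp_pos: [0.3934, 0.0937, 0.0409]
eef_rot: [-0.0, 0.585, 0.811, -0.0]
contact_force: [-4.4, 2.5, 6.0]
grip_width: 0.102
side panel_edge 0.7 [388.  257.7] [426.9 -21.2  14. ]
side panel_tongue 0.93 [387.1 331.9] [380.4 131.8   0. ]
side panel_tongue 0.64 [380.8 251.9] [448.2 -51.4   0. ]
scene panel_edge 0.56 [278.6 263. ] [455.4  77.   14. ]
scene panel_tongue 0.6 [223.3 275.6] [380.6 140.9   0. ]
[0.39348842 0.09366988 0.04096866] 0.10235731131916598 [-3.64863558  2.05309338  5.30407855]
```

View pics/d.png

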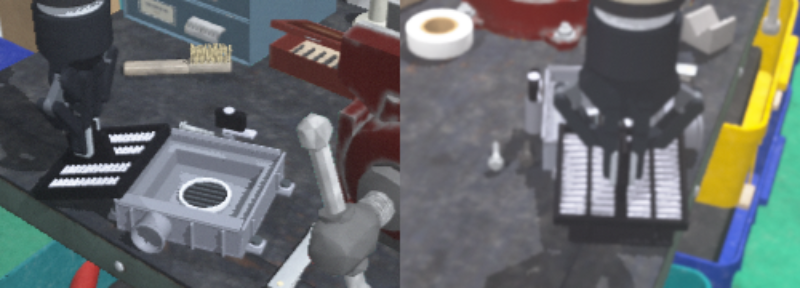

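Run:
```python
from h import *
f=ctrl.grab_frame('scene');s=ctrl.observe()
g=ctrl.grab_frame('side')
for n,a,b in [('edge',(278.6,263),(388,257.7)),('tongue',(223.3,275.6),(387.1,331.9))]:
    p,r=tri([ray(f,a),ray(g,b)]);print(n,np.round(p*1e3,1),r)
w=ctrl.grab_frame('wrist'); s0=dict(eef_rot=[0,.70711,.70711,0],tcp_pos=[.52495,0,.2313])
im=cv2.imread('pics/wrist0.png',0)
L=cv2.createLineSegmentDetector().detect(im)[0][:,0]
for l in L:
    if np.hypot(l[2]-l[0],l[3]-l[1])<35: continue
    m=(l[:2]+l[2:])/2
    if not(140<m[0]<335 and 135<m[1]<325): continue
    A,B=at_z(w,l[:2],.038,s0)*1e3,at_z(w,l[2:],.038,s0)*1e3
    an=(np.degrees(np.arctan2(*(B-A)[[1,0]]))+30)%90-30
    ex=np.array([np.cos(.3316),np.sin(.3316)]);ey=np.array([-ex[1],ex[0]]);d=(A+B)[:2]/2-[441,-27]
    print(np.round(l),'ang',round(an,1),'len',round(np.linalg.norm(B-A)),'mid box',np.round([d@ex,d@ey],1))
```

```text
edge [413.2  33.6  55.8] [np.float64(0.9), np.float64(0.9)]
tongue [378.4 136.6   4.1] [np.float64(1.0), np.float64(1.0)]
[274. 152. 148. 198.] ang 19.4 len 130 mid box [ 0.5 69.2]
[219. 314. 323. 281.] ang 19.3 len 117 mid box [  8.7 -67.3]
[176. 346. 210. 298.] ang 53.7 len 71 mid box [-80.9 -67.6]
[196. 299. 158. 347.] ang 50.4 len 74 mid box [-97.4 -63.1]
[324. 273. 306. 228.] ang 20.2 len 52 mid box [ 70.  -34.1]
[301. 265. 217. 293.] ang 19.2 len 94 mid box [  4.8 -44.1]
[304. 221. 280. 154.] ang 18.8 len 68 mid box [70.3 32.3]
[208. 297. 160. 199.] ang 19.4 len 110 mid box [-53.5   9.2]
[320. 277. 219. 310.] ang 19.3 len 113 mid box [  8.7 -62.9]
[250. 250. 236. 217.] ang 19.4 len 36 mid box [8.5 6.3]
[198. 213. 224. 273.] ang 19.1 len 65 mid box [-25.6   6.7]
[166. 313. 160. 262.] ang -0.3 len 58 mid box [-92.9 -21.1]
[247. 213. 260. 246.] ang 19.3 len 35 mid box [19.9  6.4]
[241. 325. 283. 318.] ang 10.1 len 47 mid box [ -9.8 -90.6]
[174. 193. 273. 156.] ang 19.4 len 102 mid box [12.5 65.7]
[223. 286. 289. 264.] ang 19.5 len 73 mid box [  4.  -38.7]
[189. 215. 221. 284.] ang 19.3 len 77 mid box [-34.5   1.9]
[216. 292. 189. 234.] ang 19.3 len 66 mid box [-42.5  -9.8]
[223. 191. 266. 175.] ang 19.2 len 44 mid box [28.5 51.9]
```

```bash
python3 -m jog '[{"tx":0,"ty":0.3,"tz":3,"yaw":0,"gripper":0},{"tx":0,"ty":0.3,"tz":7.1,"yaw":0,"gripper":0},{"tx":0,"ty":0,"tz":7.1,"yaw":8,"gripper":0},{"tx":0,"ty":0,"tz":7.1,"yaw":16,"gripper":0},{"tx":0,"ty":0,"tz":7.1,"yaw":24,"gripper":0},{"tx":0,"ty":0,"tz":7.1,"yaw":32,"gripper":0},{"tx":0,"ty":0,"tz":7.1,"yaw":40,"gripper":0},{"tx":0,"ty":0,"tz":7.1,"yaw":48,"gripper":0}]'
python3 - <<'E'
from h import *
o=look(['side','scene'],[])
a,b=[o[c][0]['color'] for c in ('scene','side')]
im=np.hstack([a[80:330,300:600],b[0:250,220:520]])
cv2.imwrite('pics/e.png',cv2.resize(im,(800,333))[:,:,::-1])
E
```

```text
t: 9.05
tcp_pos: [0.3933, 0.0936, 0.1122]
eef_rot: [-0.0, 0.202, 0.979, -0.0]
contact_force: [1.9, 0.2, -2.7]
grip_width: 0.103
```

View pics/e.png

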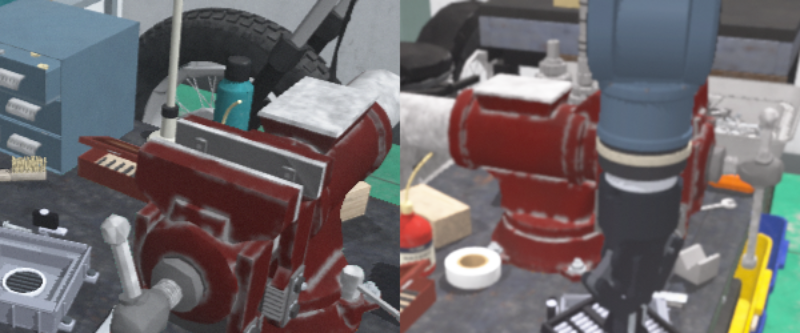

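Run:
```python
from h import *
f=ctrl.grab_frame('scene');g=ctrl.grab_frame('side')
for n,a,b in [('jaw',(405,185),(429,50)),('jaw2',(405,185),(450,40)),('ball',(386,249),(500,87)),('hub',(420,295),(489,125))]:
    p,r=tri([ray(f,a),ray(g,b)]);print(n,np.round(p*1e3,1),r)
for z in (.1,.15,.2,.25): print(z,at_z(f,(405,185),z),at_z(f,(386,249),z))
```

```text
jaw [ 421.5 -201.4  290.9] [np.float64(17.5), np.float64(17.5)]
jaw2 [ 393.5 -218.2  306.5] [np.float64(16.1), np.float64(16.1)]
ball [ 315.6 -239.3  248.9] [np.float64(1.6), np.float64(1.6)]
hub [ 333.1 -269.4  177.8] [np.float64(13.0), np.float64(13.0)]
0.1 [ 0.69880665 -0.02123499  0.1       ] [ 0.50272999 -0.1160267   0.1       ]
0.15 [ 0.61747981 -0.07176443  0.15      ] [ 0.44075606 -0.15720013  0.15      ]
0.2 [ 0.53615297 -0.12229387  0.2       ] [ 0.37878213 -0.19837356  0.2       ]
0.25 [ 0.45482613 -0.17282331  0.25      ] [ 0.31680821 -0.23954698  0.25      ]
```

```bash
python3 -m jog '[{"tx":1,"ty":-2,"tz":0,"yaw":8,"gripper":0},{"tx":2,"ty":-4,"tz":0,"yaw":16,"gripper":0},{"tx":3,"ty":-7,"tz":0,"yaw":24,"gripper":0},{"tx":4,"ty":-10,"tz":0,"yaw":32,"gripper":0},{"tx":4.5,"ty":-12,"tz":0,"yaw":40,"gripper":0},{"tx":4.5,"ty":-12,"tz":0,"yaw":42.6,"gripper":0},{"tx":4.5,"ty":-12,"tz":0,"yaw":42.6,"gripper":0}]'
python3 - <<'E'
from h import *
s=ctrl.observe()
o=look(['wrist','side','scene'],['panel_edge','panel_tongue','airbox_lip'])
save(o['wrist'][0],'w3')
print(s['tcp_pos'],s['eef_rot'],s['contact_force'])
E
```

```text
t: 9.95
tcp_pos: [0.4384, -0.027, 0.112]
eef_rot: [-0.0, -0.161, 0.987, -0.0]
contact_force: [0.7, 0.6, -3.3]
grip_width: 0.101
wrist panel_tongue 0.82 [322.4 193.4] [405.2 -38.3   0. ]
wrist airbox_lip 0.84 [322.4 174.5] [389.3 -43.8  36. ]
side panel_edge 0.77 [342.5 198.9] [ 566.5 -174.3   14. ]
side panel_tongue 0.51 [310.8 277.8] [531.   59.6   0. ]
side airbox_lip 0.84 [413.9 246.5] [389.2 -37.5  36. ]
scene panel_edge 0.95 [330.6 214.3] [642.2 112.7  14. ]
scene panel_tongue 0.82 [305.3 277.2] [467.4  25.3   0. ]
scene airbox_lip 0.84 [303.6 298.1] [390. -42.  36.]
[ 0.43837368 -0.02696416  0.11204578] [-1.02542601e-04 -1.60727378e-01  9.86998781e-01 -3.25074383e-04] [ 0.67786835  0.60092625 -3.31181193]
```

View pics/w3.png

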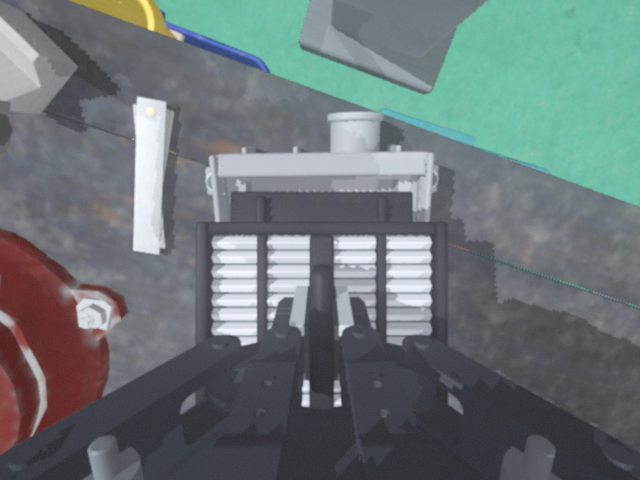

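```bash
cat >> h.py <<'E'
def box(p):
    d=(np.array(p)[:2]*1e3-[441.0,-25.8]); c,s=.9435,.3313
    return np.round([d[0]*c+d[1]*s,-d[0]*s+d[1]*c],1)
def segs(f,s,z,win,minl=40,png=None):
    g=cv2.cvtColor(f['color'],cv2.COLOR_RGB2GRAY) if png is None else cv2.imread(png,0)
    for l in cv2.createLineSegmentDetector().detect(g)[0][:,0]:
        m=(l[:2]+l[2:])/2
        if np.hypot(*(l[2:]-l[:2]))>minl and win[0]<m[0]<win[2] and win[1]<m[1]<win[3]:
            print(np.round(l),box(at_z(f,l[:2],z,s)),box(at_z(f,l[2:],z,s)))
E
python3 - <<'E'
from h import *
s=ctrl.observe();f=ctrl.grab_frame('wrist')
print('tongue',box(at_z(f,(322.4,193.4),.0745,s)),'ends',box(at_z(f,(231,193),.0745,s)),box(at_z(f,(412,193),.0745,s)))
print('frame corner',box(at_z(f,(197,224),.092,s)),box(at_z(f,(447,224),.092,s)))
segs(f,s,.038,(195,145,450,225),25)
print(box(s['tcp_pos']))
E
```

```text
tongue [-48.4   0.4] ends [-49.  -46.5] [-48.2  46.4]
frame corner [-36.9 -59.2] [-35.9  59.4]
[432. 151. 362. 151.] [-67.8  66.2] [-68.   24.3]
[247. 191. 412. 191.] [-44.9 -46.1] [-43.8  55.8]
[412. 193. 412. 219.] [-42.8  55.8] [-26.2  56.9]
[292. 152. 243. 152.] [-68.2 -17.6] [-68.  -46.8]
[332. 151. 294. 152.] [-68.2   6.4] [-68.1 -16.1]
[428. 219. 432. 154.] [-26.1  66.9] [-66.   66.3]
[211. 194. 213. 219.] [-43.1 -68.4] [-27.2 -68.5]
[242. 152. 208. 153.] [-68.2 -47.5] [-67.8 -67.8]
[218. 218. 212. 156.] [-28.  -65.4] [-66.3 -65.6]
[217. 175. 376. 173.] [-54.9 -63.7] [-55.1  33. ]
[230. 219. 230. 192.] [-27.2 -58. ] [-44.6 -56.5]
[426. 159. 424. 206.] [-63.1  63.3] [-34.9  63.8]
[-2.6  0.5]
```

```bash
python3 -m jog '[{"tx":0,"ty":0,"tz":-2.5,"yaw":0,"gripper":0},{"tx":0,"ty":0,"tz":-4,"yaw":0,"gripper":0},{"tx":0,"ty":0,"tz":-4.6,"yaw":0,"gripper":0},{"tx":0,"ty":0,"tz":-4.6,"yaw":0,"gripper":0}]'
python3 -m jog '[{"tx":0,"ty":0,"tz":-0.2,"yaw":0,"gripper":0},{"tx":0,"ty":0,"tz":-0.2,"yaw":0,"gripper":0}]'
python3 -m jog '[{"tx":0,"ty":0,"tz":-0.2,"yaw":0,"gripper":0},{"tx":0,"ty":0,"tz":-0.2,"yaw":0,"gripper":0}]'
python3 - <<'E'
from h import *
s=ctrl.observe();f=ctrl.grab_frame('wrist');save(f,'w4')
print(s['tcp_pos'],s['contact_force'])
for t in ['panel_tongue','airbox_lip']: print(t,[(round(m['conf'],2),m['pixel']) for m in ctrl.mark_of('wrist',t)])
segs(f,s,.028,(195,120,450,225),40)
E
```

```text
t: 11.0
tcp_pos: [0.4379, -0.0262, 0.0656]
eef_rot: [-0.001, -0.163, 0.987, -0.0]
contact_force: [0.0, -1.1, -3.6]
grip_width: 0.103
t: 11.2
tcp_pos: [0.4382, -0.0262, 0.064]
eef_rot: [-0.0, -0.163, 0.987, -0.0]
contact_force: [-1.2, -0.1, -2.8]
grip_width: 0.107
t: 11.4
tcp_pos: [0.4385, -0.0263, 0.0622]
eef_rot: [0.0, -0.163, 0.987, -0.0]
contact_force: [-0.3, 0.7, -3.0]
grip_width: 0.1
[ 0.43850195 -0.0262781   0.06222277] [-0.33480675  0.6981898  -3.02183298]
panel_tongue [(0.8, [323.4, 193.1])]
airbox_lip [(0.77, [322.4, 186.5])]
[353. 155. 287. 155.] [-67.3  15.5] [-68.  -16.8]
[284. 155. 177. 157.] [-67.9 -18.1] [-67.5 -70.7]
[449. 153. 372. 155.] [-67.8  62.5] [-67.4  24.7]
[326. 184. 413. 183.] [-53.5   2. ] [-53.5  45.7]
[188. 185. 321. 183.] [-53.9 -66.7] [-53.9  -0.5]
[272. 191. 384. 191.] [-50.4 -25. ] [-49.9  31.5]
[226. 190. 271. 191.] [-50.8 -48.2] [-50.4 -25.6]
```

View pics/w4.png

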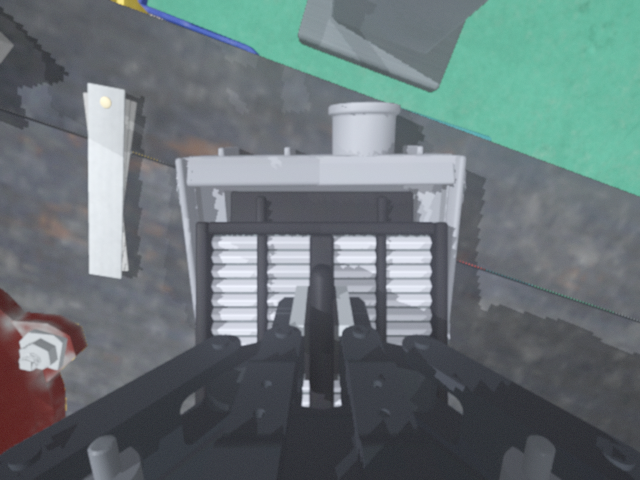

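```bash
python3 -m jog '[{"tx":0,"ty":0,"tz":-0.1,"yaw":0,"gripper":0},{"tx":0,"ty":0,"tz":-0.1,"yaw":0,"gripper":0},{"tx":-0.28,"ty":-0.1,"tz":-0.1,"yaw":0,"gripper":0},{"tx":-0.57,"ty":-0.2,"tz":-0.1,"yaw":0,"gripper":0},{"tx":-0.57,"ty":-0.2,"tz":-0.1,"yaw":0,"gripper":0}]'
python3 -m jog '[{"tx":-0.28,"ty":-0.1,"tz":0,"yaw":0,"gripper":0},{"tx":-0.5,"ty":-0.18,"tz":0,"yaw":0,"gripper":0},{"tx":-0.5,"ty":-0.18,"tz":0,"yaw":0,"gripper":0}]'
python3 - <<'E'
from h import *
s=ctrl.observe();f=ctrl.grab_frame('wrist');save(f,'w5')
print(s['tcp_pos'],box(s['tcp_pos']),s['contact_force'])
segs(f,s,.038,(195,120,450,240),40)
E
```

```text
t: 12.05
tcp_pos: [0.432, -0.0284, 0.0611]
eef_rot: [-0.0, -0.163, 0.987, -0.0]
contact_force: [0.3, -0.4, -3.0]
grip_width: 0.098
t: 12.35
tcp_pos: [0.4268, -0.0302, 0.0612]
eef_rot: [-0.0, -0.163, 0.987, -0.0]
contact_force: [0.1, -0.6, -2.8]
grip_width: 0.102
[ 0.42681576 -0.03023996  0.06122096] [-14.9   0.5] [ 0.05804523 -0.62231838 -2.76263062]
[189. 211. 451. 209.] [-55.  -63.2] [-54.5  61.7]
[256. 236. 214. 236.] [-42.3 -32.3] [-42.5 -52.4]
[428. 236. 387. 236.] [-41.4  52. ] [-41.7  31.8]
[396. 129. 329. 131.] [-91.1  33.6] [-90.9   3.9]
[275. 179. 225. 182.] [-69.7 -21.8] [-68.6 -44.8]
[381. 142. 336. 143.] [-86.   27.1] [-85.7   6.7]
[336. 139. 388. 138.] [-87.4   6.7] [-87.5  30.4]
[393. 114. 453. 134.] [-97.5  32.2] [-89.1  59.5]
```

View pics/w5.png

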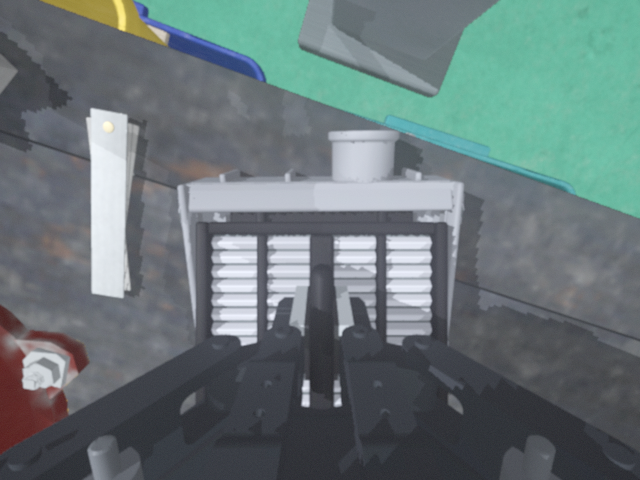

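```bash
python3 -m jog '[{"tx":0.15,"ty":0.05,"tz":-0.2,"yaw":0,"gripper":0},{"tx":0.35,"ty":0.12,"tz":-0.35,"yaw":0,"gripper":0},{"tx":0.56,"ty":0.2,"tz":-0.55,"yaw":0,"gripper":0},{"tx":0.56,"ty":0.2,"tz":-0.55,"yaw":0,"gripper":0}]'
python3 -m jog '[{"tx":0.24,"ty":0.08,"tz":-0.3,"yaw":0,"gripper":0},{"tx":0.48,"ty":0.17,"tz":-0.55,"yaw":0,"gripper":0},{"tx":0.48,"ty":0.17,"tz":-0.55,"yaw":0,"gripper":0}]'
python3 - <<'E'
from h import *
s=ctrl.observe();f=ctrl.grab_frame('wrist');g=ctrl.grab_frame('side');h=ctrl.grab_frame('scene')
im=np.hstack([f['color'][120:420,150:480],h['color'][180:330,240:400].repeat(2,0).repeat(2,1)])
cv2.imwrite('pics/w6.png',im[:,:,::-1])
print(s['t'],s['tcp_pos'],box(s['tcp_pos']),s['contact_force'])
E
```

```text
t: 12.8
tcp_pos: [0.4326, -0.0283, 0.0556]
eef_rot: [-0.001, -0.163, 0.987, -0.0]
contact_force: [-2.1, -0.8, 4.7]
grip_width: 0.104
t: 13.1
tcp_pos: [0.4377, -0.0265, 0.05]
eef_rot: [-0.0, -0.163, 0.987, -0.001]
contact_force: [-1.6, -1.6, 4.5]
grip_width: 0.1
13.1 [ 0.43774124 -0.02654787  0.04999308] [-3.3  0.4] [-1.62316756 -1.55485112  4.52806422]
```

View pics/w6.png

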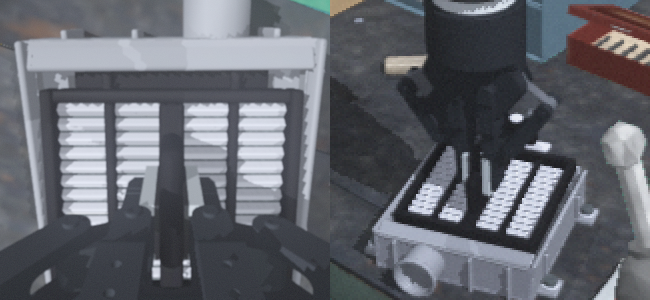

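```bash
python3 -m jog '[{"tx":0.2,"ty":0.07,"tz":-0.25,"yaw":0,"gripper":0},{"tx":0.35,"ty":0.12,"tz":-0.5,"yaw":0,"gripper":0},{"tx":0.35,"ty":0.12,"tz":-0.5,"yaw":0,"gripper":0}]'
python3 -m jog '[{"tx":0,"ty":0,"tz":-0.2,"yaw":0,"gripper":0},{"tx":0,"ty":0,"tz":-0.2,"yaw":0,"gripper":0}]'
python3 - <<'E'
from h import *
s=ctrl.observe()
print(s['t'],s['tcp_pos'],box(s['tcp_pos']),s['contact_force'])
E
```

```text
t: 13.55
tcp_pos: [0.4416, -0.0253, 0.0451]
eef_rot: [-0.0, -0.163, 0.987, -0.0]
contact_force: [-0.5, -0.8, 3.3]
grip_width: 0.103
t: 13.75
tcp_pos: [0.4427, -0.0249, 0.0435]
eef_rot: [0.001, -0.163, 0.987, -0.0]
contact_force: [0.6, 0.4, 4.2]
grip_width: 0.107
13.75 [ 0.44270142 -0.02489857  0.04345087] [1.9 0.3] [0.59671091 0.43301234 4.23892048]
```

```bash
python3 -m jog '[{"tx":0,"ty":0,"tz":-0.2,"yaw":0,"gripper":0},{"tx":0,"ty":0,"tz":-0.2,"yaw":0,"gripper":0}]'
python3 -m jog '[{"tx":0,"ty":0,"tz":-0.2,"yaw":0,"gripper":0},{"tx":0,"ty":0,"tz":-0.2,"yaw":0,"gripper":0}]'
python3 - <<'E'
from h import *
s=ctrl.observe();f=ctrl.grab_frame('wrist');save(f,'w7');h=ctrl.grab_frame('scene');g=ctrl.grab_frame('side')
cv2.imwrite('pics/s7.png',cv2.resize(np.hstack([h['color'][180:330,240:400],g['color'][170:320,300:460]]),(800,375))[:,:,::-1])
print(s['t'],s['tcp_pos'],box(s['tcp_pos']),s['contact_force'])
E
```

```text
t: 13.95
tcp_pos: [0.443, -0.0248, 0.0432]
eef_rot: [0.002, -0.163, 0.987, -0.0]
contact_force: [-9.6, -0.3, 30.7]
grip_width: 0.102
t: 14.15
tcp_pos: [0.443, -0.0249, 0.0432]
eef_rot: [0.003, -0.163, 0.987, -0.0]
contact_force: [-11.7, -0.7, 36.3]
grip_width: 0.103
14.15 [ 0.4429688  -0.02485914  0.04319677] [2.2 0.2] [-11.67915227  -0.70065554  36.26863028]
```

```bash
python3 -m jog '[{"tx":0,"ty":0,"tz":0,"yaw":0,"gripper":4},{"tx":0,"ty":0,"tz":0.1,"yaw":0,"gripper":4},{"tx":0,"ty":0,"tz":0.2,"yaw":0,"gripper":4},{"tx":0,"ty":0,"tz":2,"yaw":0,"gripper":4},{"tx":0,"ty":0,"tz":6,"yaw":0,"gripper":4},{"tx":-2,"ty":0,"tz":11,"yaw":0,"gripper":4},{"tx":-2,"ty":4,"tz":14,"yaw":0,"gripper":4}]'
python3 - <<'E'
from h import *
fr={}
s=ctrl.observe()
for c in ['scene','side','wrist']: fr[c]=(ctrl.grab_frame(c),s)
print(s['t'],s['tcp_pos'],s['contact_force'])
save(fr['wrist'][0],'w8');save(fr['scene'][0],'sc8');save(fr['side'][0],'sd8')
for t in ['panel_grip','panel_edge','panel_tongue','airbox_lip','latch_grip','latch_tab']:
    rs=[];
    for c in fr:
        m=ctrl.mark_of(c,t)
        if m and m[0]['conf']>.5:
            rs.append(ray(fr[c][0],m[0]['pixel'],s)); print(t,c,round(m[0]['conf'],2),np.round(m[0]['pixel'],1),box(at_z(fr[c][0],m[0]['pixel'],dict(Z,panel_grip=.058,panel_edge=.038,panel_tongue=.024)[t],s)))
    if len(rs)>1: p,r=tri(rs); print('   tri',box(p),round(p[2]*1e3,1),r)
segs(fr['wrist'][0],s,.038,(120,100,520,400),45)
E
```

```text
t: 15.0
tcp_pos: [0.4222, 0.0114, 0.1839]
eef_rot: [0.003, -0.161, 0.987, -0.001]
contact_force: [2.0, 0.8, -0.0]
grip_width: 0.468
15.0 [0.42219882 0.01143407 0.18391297] [ 1.99628681  0.82036561 -0.02115449]
panel_grip scene 0.97 [312.9 264.2] [7.4 9.6]
panel_grip side 0.94 [379.8 236.3] [ 4.  11.7]
panel_grip wrist 0.91 [267.9 234.6] [-5.7 -2.2]
   tri [-0.   3.6] 58.0 [np.float64(5.9), np.float64(5.8), np.float64(8.1)]
panel_edge scene 0.69 [333.  257.9] [61.8 -5. ]
panel_edge side 0.7 [343.5 238.6] [62.6 -8.4]
panel_edge wrist 0.87 [270.3 294.9] [56.  -6.6]
   tri [59.7 -6.4] 38.5 [np.float64(1.2), np.float64(3.0), np.float64(3.6)]
panel_tongue scene 0.73 [300.  306.5] [-61.    5.1]
panel_tongue side 0.84 [415.3 252.5] [-56.1   6. ]
panel_tongue wrist 0.97 [270.4 154.7] [-65.9  -1.8]
   tri [-61.3   1.8] 23.1 [np.float64(3.4), np.float64(5.0), np.float64(5.8)]
airbox_lip scene 0.91 [301.2 299.7] [-58.4   3.6]
airbox_lip side 0.64 [413.6 245.1] [-52.6   2.1]
airbox_lip wrist 0.59 [268.9 165.7] [-57.7  -1.7]
   tri [-56.   1.] 35.2 [np.float64(3.4), np.float64(3.2), np.float64(3.3
[... 921 characters left out ...]
-71.1]
[349. 297. 351. 148.] [58.7 64.1] [-70.6  64.7]
[256. 293. 207. 293.] [ 53.7 -19.6] [ 53.7 -63.5]
[341. 294. 277. 293.] [55.5 56.7] [54.2 -0.6]
[377. 382. 365. 326.] [149.6  92.8] [87.9 79. ]
[277. 329. 264. 383.] [90.9 -2.6] [149.6 -17.6]
[199. 233. 192. 176.] [ -2.1 -64.5] [-50.4 -64.3]
[343. 169. 341. 293.] [-54.2  58.3] [54.9 56.8]
[205. 296. 199. 233.] [ 55.9 -65.2] [ -2.7 -64.4]
[274.  96. 492. 167.] [-109.6    5.5] [-54.7 178. ]
[430. 141. 493. 162.] [-75.1 127.3] [-58.5 178.9]
[462. 168. 398. 145.] [-53.8 154.3] [-72.6 101.8]
[275.  91. 342. 113.] [-113.2    6.6] [-97.1  57.3]
[348. 106. 401. 124.] [-101.7   62.2] [-88.7 103. ]
[322. 177. 214. 177.] [-48.3  41.2] [-49.6 -46.3]
```

```bash
python3 -c "
from h import *
s=ctrl.observe();print(s['tcp_pos'],s['t'])"
python3 -m jog '[{"tx":2,"ty":-2,"tz":-2,"yaw":0,"gripper":0},{"tx":3.8,"ty":-3.3,"tz":-6,"yaw":0,"gripper":0},{"tx":3.8,"ty":-3.3,"tz":-9,"yaw":0,"gripper":0},{"tx":3.8,"ty":-3.3,"tz":-10.6,"yaw":0,"gripper":0},{"tx":3.8,"ty":-3.3,"tz":-10.6,"yaw":0,"gripper":0}]'
```

```text
[0.42304137 0.01344635 0.1817668 ] 16.05
t: 16.55
tcp_pos: [0.4594, -0.0196, 0.0737]
eef_rot: [0.0, -0.163, 0.987, 0.0]
contact_force: [-0.6, 0.5, -0.2]
grip_width: 0.004
```

```bash
python3 -m jog '[{"tx":0.05,"ty":0,"tz":-0.25,"yaw":0,"gripper":0},{"tx":0.05,"ty":0,"tz":-0.45,"yaw":0,"gripper":0},{"tx":0.05,"ty":0,"tz":-0.45,"yaw":0,"gripper":0}]'
python3 -m jog '[{"tx":0,"ty":0,"tz":-0.2,"yaw":0,"gripper":0},{"tx":0,"ty":0,"tz":-0.2,"yaw":0,"gripper":0}]'
```

```text
t: 16.85
tcp_pos: [0.4604, -0.0195, 0.0699]
eef_rot: [0.001, -0.163, 0.987, -0.0]
contact_force: [-0.4, 0.9, 0.0]
grip_width: 0.002
t: 17.05
tcp_pos: [0.4607, -0.0195, 0.0683]
eef_rot: [0.002, -0.163, 0.987, -0.0]
contact_force: [0.4, 0.3, -0.4]
grip_width: 0.001
```

```bash
python3 -m jog '[{"tx":0,"ty":0,"tz":-0.2,"yaw":0,"gripper":0},{"tx":0,"ty":0,"tz":-0.2,"yaw":0,"gripper":0}]'
python3 -m jog '[{"tx":0,"ty":0,"tz":-0.2,"yaw":0,"gripper":0},{"tx":0,"ty":0,"tz":-0.2,"yaw":0,"gripper":0}]'
```

```text
t: 17.25
tcp_pos: [0.4608, -0.0195, 0.0679]
eef_rot: [0.002, -0.163, 0.987, -0.0]
contact_force: [-7.1, 0.0, 21.6]
grip_width: 0.002
t: 17.45
tcp_pos: [0.4608, -0.0195, 0.0679]
eef_rot: [0.003, -0.163, 0.987, -0.0]
contact_force: [-8.6, -0.4, 27.6]
grip_width: -0.001
```

```bash
python3 -m jog '[{"tx":0,"ty":0,"tz":4,"yaw":0,"gripper":4},{"tx":1,"ty":0,"tz":7,"yaw":-8,"gripper":4},{"tx":3,"ty":1,"tz":7,"yaw":-16,"gripper":4},{"tx":5.5,"ty":2,"tz":7,"yaw":-24,"gripper":4},{"tx":5.5,"ty":2,"tz":7,"yaw":-32,"gripper":4},{"tx":5.5,"ty":2,"tz":7,"yaw":-40,"gripper":4},{"tx":5.5,"ty":2,"tz":7,"yaw":-48,"gripper":4},{"tx":5.5,"ty":2,"tz":7,"yaw":-56,"gripper":4}]'
python3 -m jog '[{"tx":0,"ty":0,"tz":0,"yaw":-8,"gripper":4},{"tx":0,"ty":0,"tz":0,"yaw":-16,"gripper":4},{"tx":0,"ty":0,"tz":0,"yaw":-24,"gripper":4},{"tx":0,"ty":0,"tz":0,"yaw":-32,"gripper":4},{"tx":0,"ty":0,"tz":0,"yaw":-34,"gripper":4},{"tx":0,"ty":0,"tz":0,"yaw":-34,"gripper":4},{"tx":0,"ty":0,"tz":0,"yaw":-34,"gripper":4}]'
python3 - <<'E'
from h import *
s=ctrl.observe();f=ctrl.grab_frame('wrist');save(f,'w9')
print(s['tcp_pos'],s['eef_rot'],box(s['tcp_pos']))
for t in ['latch_grip','latch_tab','panel_edge']:
    for m in ctrl.mark_of('wrist',t)[:2]: print(t,round(m['conf'],2),np.round(m['pixel']),box(at_z(f,m['pixel'],dict(Z,panel_edge=.038)[t],s)))
for m in ctrl.masks_of('wrist','latch_grip')[:2]:
    ys,xs=np.nonzero(m['region']);print('mask',m['conf'],m['extent'],box(at_z(f,(xs.mean(),ys.mean()),.06,s)))
# bright pivot top
hsv=cv2.cvtColor(f['color'],cv2.COLOR_RGB2GRAY)
p=proj(f,[.5155,.0004,.066],s);print('predicted pivot px',p)
x,y=p.astype(int);print(hsv[y-24:y+25:4,x-40:x+41:5])
E
```

```text
t: 18.25
tcp_pos: [0.5159, 0.0006, 0.1379]
eef_rot: [0.002, 0.322, 0.947, -0.002]
contact_force: [0.2, 0.4, 0.5]
grip_width: 0.467
t: 18.95
tcp_pos: [0.5159, 0.0006, 0.138]
eef_rot: [0.002, 0.584, 0.812, -0.002]
contact_force: [0.1, -0.0, 0.7]
grip_width: 0.469
[0.51587217 0.00061553 0.13801581] [ 0.00188606  0.58411718  0.81166348 -0.00244088] [79.4  0.1]
latch_grip 0.96 [320. 251.] [77.9 -1.3]
latch_tab 0.93 [321. 282.] [ 78.5 -30.2]
panel_edge 0.87 [299. 240.] [62.6  1. ]
panel_edge 0.35 [368. 164.] [110.9  53.9]
mask 0.74 [310.9, 223.7, 335.4, 282.0] [79.1 -2.3]
predicted pivot px [321.47555913 253.53487113]
[[160 206 100  95 183 204 132  73  75  73 147 135 135 129 139 126 128]
 [ 95 127  91  98 185 189 130  81  81  77 146 138 143 131 134 127 123]
 [ 96  96  95  98 165 188 183  85  93  85 165 142 148 136 137 128 122]
 [102 101  93  94 162 190 203  88  94  85 162 137 140 137 132 134 123]
 [104 104  90  94 158 193 201  88 180  98 162 133 135 134 130 126 123]
 [155 184 117  95 155 192 127 246 254 253 148 129 135 135 135 128 125]
 [193 230 130  96 172 193 121 253 254 254 177 128 128 135 137 131 129]
 [187 234 134  97 158 195 106 254 255 254 153 128 127 135 140 134 127]
 [179 227 141  96 159 196 103 215 255 242 126 130 133 136 144 137 127]
 [186 228 144  98 163 198 104  92  99  82 129 128 130 136 144 138 130]
 [172 245 118  96 135 201 104  93  99  84 132 126 130 138 134 137 124]
 [124 194  91  95 149 202 106  93 100  81 136 133 136 138 134 137 133]
 [ 97  95  86  97 139 203 108 139  98 120 138 137 140 136 143 139 140]]
```

```bash
python3 -m jog '[{"tx":0,"ty":0,"tz":-4,"yaw":0,"gripper":4},{"tx":0,"ty":0,"tz":-7,"yaw":0,"gripper":4},{"tx":0,"ty":0,"tz":-8.6,"yaw":0,"gripper":4},{"tx":0,"ty":0,"tz":-8.9,"yaw":0,"gripper":4},{"tx":0,"ty":0,"tz":-8.9,"yaw":0,"gripper":4}]'
python3 -m jog '[{"tx":0,"ty":0,"tz":0,"yaw":0,"gripper":0},{"tx":0,"ty":0,"tz":0,"yaw":0,"gripper":0},{"tx":0,"ty":0,"tz":0,"yaw":0,"gripper":0},{"tx":0,"ty":0,"tz":0,"yaw":0,"gripper":0},{"tx":0,"ty":0,"tz":0,"yaw":0,"gripper":0}]'
```

```text
t: 19.7
tcp_pos: [0.5158, 0.0006, 0.0489]
eef_rot: [0.002, 0.584, 0.811, -0.003]
contact_force: [0.1, 0.1, 0.2]
grip_width: 0.466
t: 20.2
tcp_pos: [0.5161, 0.0004, 0.0502]
eef_rot: [0.002, 0.584, 0.811, -0.002]
contact_force: [-2.3, -1.6, 6.5]
grip_width: 0.097
```

```bash
python3 -m jog '[{"tx":0,"ty":0,"tz":0,"yaw":-7,"gripper":0},{"tx":0,"ty":0,"tz":0,"yaw":-14,"gripper":0},{"tx":0,"ty":0,"tz":0,"yaw":-21,"gripper":0},{"tx":0,"ty":0,"tz":0,"yaw":-28,"gripper":0},{"tx":0,"ty":0,"tz":0,"yaw":-35,"gripper":0},{"tx":0,"ty":0,"tz":0,"yaw":-42,"gripper":0},{"tx":0,"ty":0,"tz":0,"yaw":-45,"gripper":0},{"tx":0,"ty":0,"tz":0,"yaw":-45,"gripper":0}]'
python3 -m jog '[{"tx":0,"ty":0,"tz":0,"yaw":-7,"gripper":0},{"tx":0,"ty":0,"tz":0,"yaw":-14,"gripper":0},{"tx":0,"ty":0,"tz":0,"yaw":-21,"gripper":0},{"tx":0,"ty":0,"tz":0,"yaw":-28,"gripper":0},{"tx":0,"ty":0,"tz":0,"yaw":-35,"gripper":0},{"tx":0,"ty":0,"tz":0,"yaw":-40,"gripper":0},{"tx":0,"ty":0,"tz":0,"yaw":-40,"gripper":0}]'
python3 -c "
from h import *
s=ctrl.observe();print(s['wrist_torque'],s['qpos'],s['contact_force'])"
```

```text
t: 21.0
tcp_pos: [0.5157, 0.0004, 0.0503]
eef_rot: [0.001, 0.851, 0.526, -0.003]
contact_force: [-2.1, 0.7, -4.7]
grip_width: 0.098
t: 21.7
tcp_pos: [0.5154, 0.0006, 0.0503]
eef_rot: [-0.0, 0.979, 0.203, -0.004]
contact_force: [-0.5, 2.7, -5.3]
grip_width: 0.096
[ 0.30733008  0.16253227 -0.05142938] [ 1.51590171e-03  3.55720219e-01 -3.43285554e-01  8.79271060e-01
 -5.82253258e-04  2.73366566e+00] [-0.54153119  2.6792958  -5.25271628]
```

```bash
python3 -m jog '[{"tx":0,"ty":0,"tz":0,"yaw":-2,"gripper":0},{"tx":0,"ty":0,"tz":0,"yaw":-4.2,"gripper":0},{"tx":0,"ty":0,"tz":0,"yaw":-4.2,"gripper":0}]'
python3 -c "
from h import *
s=ctrl.observe();print(s['wrist_torque'],s['contact_force'])"
python3 -m jog '[{"tx":0,"ty":0,"tz":0,"yaw":0,"gripper":3},{"tx":0,"ty":0,"tz":0,"yaw":0,"gripper":3},{"tx":0,"ty":0,"tz":0,"yaw":0,"gripper":3},{"tx":0,"ty":0,"tz":3,"yaw":0,"gripper":3},{"tx":0,"ty":0,"tz":7,"yaw":0,"gripper":3},{"tx":0,"ty":0,"tz":9,"yaw":0,"gripper":3},{"tx":0,"ty":0,"tz":9,"yaw":0,"gripper":3},{"tx":0,"ty":0,"tz":9,"yaw":0,"gripper":3}]'
python3 - <<'E'
from h import *
s=ctrl.observe();fr={}
for c in ['scene','side','wrist']: fr[c]=(ctrl.grab_frame(c),s); save(fr[c][0],c+'10')
print(s['tcp_pos'],s['eef_rot'],s['t'])
Z['panel_edge']=.038;Z['panel_tongue']=.024;Z['panel_grip']=.058
for t in ['latch_grip','latch_tab','panel_edge','panel_tongue','panel_grip']:
    rs=[]
    for c in fr:
        m=ctrl.mark_of(c,t)
        if m and m[0]['conf']>.4:
            rs.append(ray(fr[c][0],m[0]['pixel'],s)); print(t,c,round(m[0]['conf'],2),np.round(m[0]['pixel'],1),box(at_z(fr[c][0],m[0]['pixel'],Z[t],s)))
    if len(rs)>1: p,r=tri(rs); print('   tri',box(p),round(p[2]*1e3,1),r)
x,y=proj(fr['wrist'][0],[.5155,.0004,.042],s);print('pivot px',x,y)
segs(*fr['wrist'],.044,(x-80,y-80,x+80,y+80),12)
E
```

```text
t: 22.0
tcp_pos: [0.5154, 0.0007, 0.0503]
eef_rot: [-0.001, 0.986, 0.169, -0.004]
contact_force: [-0.4, 0.4, -5.7]
grip_width: 0.1
[ 0.17734298 -0.01571924 -0.0693019 ] [-0.35023325  0.41000131 -5.65782754]
t: 22.8
tcp_pos: [0.5156, 0.0006, 0.1405]
eef_rot: [-0.001, 0.986, 0.169, -0.003]
contact_force: [-0.4, -0.1, -0.6]
grip_width: 0.354
[0.51563215 0.00063019 0.1404994 ] [-5.10117120e-04  9.85609381e-01  1.69009488e-01 -3.11142891e-03] 22.8
latch_grip scene 0.75 [330.7 248.1] [63.6 -0.4]
latch_grip side 0.68 [331.8 236.4] [81.1 12.7]
latch_grip wrist 0.57 [320.8 245.3] [81.3 -0.7]
   tri [79.2  1.8] 47.3 [np.float64(3.7), np.float64(2.7), np.float64(2.5)]
latch_tab scene 0.78 [328.  261.3] [44.3 -2.5]
latch_tab side 0.85 [354.4 240.4] [44.5  1.9]
latch_tab wrist 0.59 [320.9 282.8] [47.9 -0.8]
   tri [45.9 -1.2] 39.9 [np.float64(0.8), np.float64(1.4), np.float64(1.1)]
panel_edge scene 0.64 [330.9 259.5] [56.2 -3.3]
panel_edge side 0.65 [344.9 243. ] [60.   4.3]
panel_edge wrist 0.6 [320.8 262.3] [62.6 -0.7]
   tri [60.7 -1.1] 34.2 [np.float64(0.5), np.float64(0.7), np.float64(0.6)]

[... 3114 characters left out ...]
34.7  5.9] [34.7 19.9]
[312. 316. 292. 316.] [21.3  5.9] [21.3 21.1]
[305. 207. 318. 212.] [105.2  10.5] [101.5   1.4]
[263. 219. 247. 221.] [96.4 39.5] [94.8 51.2]
[352. 311. 336. 309.] [ 26.2 -24.3] [ 27.1 -12. ]
[307. 240. 243. 240.] [81.4  9.2] [81.2 54.5]
[399. 241. 337. 240.] [ 81.2 -56.4] [ 81.3 -12. ]
[292. 321. 312. 321.] [17.  21.2] [17.1  6. ]
[274. 283. 261. 284.] [48.3 33.5] [47.3 43.7]
[351. 302. 333. 301.] [ 33.1 -23.2] [ 33.9 -10. ]
[380. 231. 397. 238.] [ 88. -42.] [ 83.1 -54.5]
[285. 196. 303. 204.] [112.7  24.2] [107.5  11.8]
[360. 220. 378. 228.] [ 95.9 -28.1] [ 90.4 -40.8]
[393. 262. 363. 262.] [ 64.8 -53. ] [ 65.3 -31.3]
[398. 266. 396. 283.] [ 62.5 -56.4] [ 48.7 -55.8]
```

```bash
python3 -c "
from h import *
print(ctrl.job_done(), ctrl.observe()['t'])"
```

```text
the job is handed in; nothing more can be done
the job is handed in; nothing more can be done
```

The panel is back in the airbox and the latch is turned across its free edge. I handed the job in at about 24 s, with the gripper lifted clear and touching nothing.

**What I did**
- The tool can only shift and turn about the vertical. So I gripped the panel by its bar and pressed the free edge on top of the airbox's +y side wall, tilting it about 18° in the grip.
- I then hooked the tongue under the lip and swung the panel down. It stopped firmly on its seat, with 36 N on the wrist.
- After letting go, I pressed the +x end of the bar with the closed fingers.
- I gripped the latch wing and turned it clockwise about 89–90°.

**Last checks**
- **Panel seated:** pressing the bar met contact at z ≈ 68 mm, which is the height for a panel fully home. The latch tab then passed over the rim without being blocked.
- **Latch square:** the tool's yaw was within about 0.2° of the airbox's -x direction. In the wrist picture the tab lies over the free edge, with its end 50 mm from the seat centre and centred to about 1 mm.
- **Position in the airbox:** before latching, the cameras put the free edge at 38.5 mm (nominal 38) and the tongue tip at 23 mm (nominal 24).

**Disagreements and gaps**
- After latching, the cameras put the free edge at 34 mm, the tongue at 22.5 mm and the grip at 53 mm, which is 1.5 to 5 mm low. I trusted the touch height instead.
- I reached the 12-picture limit while seating the panel, so everything after that rests on forces, network marks and line fits rather than on views.
- I did not re-measure the brush, feeler gauge or bolts at the end. No contact force suggested any was touched.

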